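# Load the bottle carrier and hold it home against the sprung plunger

## Task

Stand the two small grey lacquer bottles with tall tan caps upright in the two-cell blue carrier, one in each cell, and let go of them. Then take the carrier by its black upright grip and push it along its slideway, against the sprung plunger, until it rests fully home on the two hard stops; finish while still holding it there, pressed lightly against the stops. Leave the other things on the bench where they are.

Things in the scene. Friction and masses are not known exactly. Their poses are not given: they have to be found in the camera images.
- bottle_a_center (a point): centre of the first lacquer bottle, half-way up. It stands upright, 79 mm tall, 50 g: a grey body 31 mm wide and 46 mm tall, and above it a tall tan cap, a cylinder of 17 mm diameter from 38 to 79 mm above the foot, which is the place to grasp. z is the bottle's axis.
- bottle_b_center (a point): centre of the second lacquer bottle, the same as the first
- carrier: loose carrier, about 350 g, that slides in the slideway: steel plate 120 x 112 x 5 mm, blue two-cell crate in front, black upright grip at the rear. Origin on the underside; x to its front (push direction), y left, z up. Plate from x = -70 to +50 mm; crate from -6 to +50 mm, walls 4 mm (divider 8) rising to 40 mm above the underside; front face at x = +50 mm meets plunger and stops.
- cell_left (a point): centre of the floor of the carrier's left (+y) cell; 48 x 46 mm inside in x and y, walls rise 35 mm above this floor. The carrier's axes.
- cell_right (a point): centre of the floor of the carrier's right (-y) cell, the same size; 58 mm from the other
- carrier_grip (a point): point on the carrier's black upright grip, a post 12 mm thick in the carrier's x, 26 mm wide in its y, with its top 19 mm above this point. The point lies 58 mm behind the carrier's origin and 58 mm above its underside. 46 mm are free between post and crate; nothing stands behind the post. The carrier's axes.
- slideway: fixed plate 205 x 144 x 8 mm on the bench with two low guide rails (12 mm high, 2.5 mm play on either side of the carrier). Origin on the bench; x points along the slide to the end with the stops, z up; its yaw is the push direction. The carrier starts 5 to 30 mm short of the plunger, and is fully home with its origin at x = +35 mm in this frame.
- end_stop: grey end block fixed to the slideway's far end (same origin and axes as the slideway), 112 mm wide, up to 58 mm high, with two steel stop buttons of 16 mm diameter at y = -40 and +40 mm, 38 mm above the bench, whose faces lie at x = +85 mm
- plunger_nose (a point): tip of the brass plunger of 15 mm diameter between the two stops, 38 mm above the bench; untouched it stands 16 mm out of the plane of the stops
- plunger (a joint): travel of the sprung plunger in m: 0 untouched, 0.016 when the carrier's front lies on the stops. The spring pushes back with 4 N at the start of the travel and 9.6 N at the stops (350 N/m), so that the carrier is pushed back if it is let go.
- bur_stand: bystander: dark block of 62 x 62 mm with burs standing in it, 53 mm tall
- ring_clamp: bystander: brown wooden ring clamp lying on the bench, 29 x 144 x 23 mm
- tin_wax: bystander: small round tin, 50 mm in diameter, 30 mm tall
Things that resemble listed ones, but are neither listed nor needed, are in the scene too. What is shaped like the part that bears bottle_b_center but red or turquoise is not meant.

How it is judged:
On the way, in this order (a step that is already met when the one before it is completed fails the run):
1. both bottles stand upright in the carrier, one in each cell, and are released ((((horizontal distance between bottle_a_center and cell_left below 0.014 m and z of bottle_a_center in the frame of carrier between 0.037 and 0.052 m and angle between bottle_a_center's own z axis and vertical below 0.15 rad) and (horizontal distance between bottle_b_center and cell_right below 0.014 m and z of bottle_b_center in the frame of carrier between 0.037 and 0.052 m and angle between bottle_b_center's own z axis and vertical below 0.15 rad)) or ((horizontal distance between bottle_b_center and cell_left below 0.014 m and z of bottle_b_center in the frame of carrier between 0.037 and 0.052 m and angle between bottle_b_center's own z axis and vertical below 0.15 rad) and (horizontal distance between bottle_a_center and cell_right below 0.014 m and z of bottle_a_center in the frame of carrier between 0.037 and 0.052 m and angle between bottle_a_center's own z axis and vertical below 0.15 rad))) and contact force between the fingers and bottle_a below 0.1 N and contact force between the fingers and bottle_b below 0.1 N), for 0.2 s.
2. the carrier has been pushed against the plunger onto the hard stops (value of joint plunger above 0.014 m and contact force between carrier and end_stop above 0.5 N), for 0.2 s.
At the end, for the whole second after the job is handed in: Gripper still holding the carrier (over 1 N), plunger in by over 14 mm, carrier on the stops with 0.5 to 40 N, flat in the slideway (6 mm, 0.06 rad), at rest; each bottle in its own cell (14 mm of its centre, on its floor within 8 mm), upright within 0.15 rad, untouched (all of step 1 and all of step 2 and contact force between carrier and end_stop below 40 N and contact force between the fingers and carrier above 1 N and angle between carrier's own z axis and vertical below 0.06 rad and angle between the x axis of carrier and the x axis of slideway, either way round below 0.06 rad and z of carrier in the frame of slideway below 0.014 m and linear speed of carrier below 0.01 m/s); the arm keeps its last pose, push and grip.
It fails at once if the bur stand, the ring clamp or the wax tin is shifted by more than 30 mm (distance of any of bur_stand, ring_clamp, tin_wax from where it was at the start of the episode above 0.03 m).
It also fails if it takes over 64 s, if anything falls off the work surface, if the arm or the gripper's body presses on something with over 40 N, if the wrist force passes 120 N, or if a joint passes its speed limit or range.

## Robot

A 7-joint arm with a two-finger parallel gripper is mounted at the origin on a cart in front of the work surface, level with it; the furniture and walls round the work are solid. World frame = base frame: x ahead of the robot, y to its left, z up, the work surface at z = 0. Lengths are in m, angles in rad, forces in N, time in s.
With the tool pointing down it reaches from about 0.4 to 0.875 m from the base axis. Payload 19.3 kg.
Tool frame: the origin (TCP) lies midway between the tips of the shut fingers; the grasp point (between the pads) lies 19 mm behind it (bot.grip_point_offset is the distance from the TCP to the grasp point, in m); z points along the fingers, y is the direction in which the jaws open and shut (so a half turn about z gives the same grasp; the last joint's range is limited). The gripper opens to 85 mm and grips with 20 to 120 N. Pads are 22 mm wide; open, the fingers measure 114 mm over their backs; the gripper's body (76 mm by 85 mm) begins 54 mm behind the grasp point. The pads swing forward as they close: fully open they stand 13 mm farther back than shut.
Start: joints at [-1.407, 0.521, -0.036, 1.599, 0.021, 1.021, -0.113], TCP at [0.145, 0.608, 0.231] pointing down, gripper open.
Joint ranges: [-2.91, 2.91], [-0.3, 2.13], [-1.5, 1.42], [0.17, 2.43], [-1.26, 4.41], [0.16, 1.93], [-2.52, 2.52]. Speed limits (rad/s): [1.89, 1.89, 2.39, 2.39, 3.01, 3.01, 3.01].

## Interface

Orientations are given as [roll, pitch, yaw] about the fixed x, y, z axes, in that order (R = Rz(yaw) Ry(pitch) Rx(roll)).
In Python, from workcell import bot, viewer, workorder gives the robot as it stands.
- The arm moves only by the tool move_arm, never from a script. Its argument "plan" is a list of rows, each a list of 6 numbers: the shift along the tool's x, y, z scaled (see below), then the turn, a rotation vector about the tool's x, y, z scaled (see below). A call has 1 to 5 rows; each row shifts and turns the commanded pose from where the row before left it, along the tool's axes as they then stand; what a row does not reach is not made up. The controller multiplies each number of a shift by 0.025 m and each number of a turn by pi rad. A row lasts 1/10 s, in which the tool goes at most 50 mm and 8.59 degrees, less where a joint would pass 70% of its speed; a pose out of reach is approached as far as the arm can. A call with a number of a shift or a turn outside -1 to 1 is refused whole. A call with a gripper value outside its range is refused whole. "claw" is the closure, from -1 (fully open) to 1 (shut), so that 0 is half open, set as the call begins (left out, the last holds). The fingers move at their own pace and stop on an object; "force" is the grip in N (left out, the last holds). Time passes only in rows, so rows that do not move let the fingers close. It gives the time, the measured TCP pose, the force and the opening at its end, in the units of the state.
- bot.observe(): the state, without advancing time (a new reading comes with each control period).
- viewer.grab_frame(name): name is "scene" or "top" or "wrist"; returns the picture (480x640x3 uint8, red, green, blue); there is no depth.
- viewer.camera_info(name): a dict with "K" (3x3 intrinsics, pixels), "R" (3x3) and "t" (3): a world point X has camera coordinates R X + t. Camera axes: x right, y down, z forward; pixel columns grow to the right and rows downward; lengths in m; the calibration is good to about 2 mm. The wrist camera is an equidistant fisheye: a pixel r from the principal point sees the ray r / f radians off the axis. A picture is of the moment at which its call begins: read the wrist's pose just before it. camera_info takes no time and is no camera call; for the wrist camera it gives the pose at the moment of the call.
- workorder.job_done(): hands the job in, once; it reports no verdict.
The state is a dict: "clock": time; "qpos": joint angles; "qd": joint speeds; "joint_efforts": joint torques, N m; "position": TCP position; "tool_rot": TCP orientation; "force": force on the tool from outside, world axes, zero at the start; "moment": the same for the moment, N m; "grip_width": finger opening in m.
Only numpy, scipy, OpenCV 4.12 (cv2) and the standard library are available. Lean on these libraries where they do the work, as an engineer would, in place of code of your own. Each camera call takes 0.05 s, during which the arm holds its last target.

## Working session

There is one attempt and no reset: what is moved stays moved. The work goes in short steps, Python scripts to look and compute and a tool call to move; the robot and the scene stay as the last step left them, time stands still between calls to the robot, and variables do not carry over. Pictures are saved under pics/ and viewed, and the job is handed in when it is done.

Besides the shell and the picture viewer there is one more tool, called as name(argument=value, ...), one argument or row to a line, values as JSON. move_arm: Moves the arm, as the interface text tells. Shifts and turns lie within -1 to 1; 1 stands for 0.025 m of shift or pi rad of turn. Its arguments: {"type":"object","properties":{"plan":{"type":"array","items":{"type":"array","items":{"type":"number"}}},"claw":{"type":"number"},"force":{"type":"number"}},"required":["plan"]}

```bash
ls; mkdir -p pics
cat > h.py <<'E'
import numpy as np, cv2
from workcell import bot, viewer, workorder
def snap(n,f):
    im=viewer.grab_frame(n); cv2.imwrite(f'pics/{f}.png',np.ascontiguousarray(im[:,:,::-1])); return im
E
python3 - <<'E'
from h import *
np.set_printoptions(precision=4,suppress=True)
print(bot.observe())
for n in ["scene","top","wrist"]:
    c=viewer.camera_info(n); print(n,c)
    snap(n,n+'0')
E
```

```text
pics
{'clock': 0.0, 'qpos': array([-1.4072,  0.5221, -0.0363,  1.6   ,  0.0212,  1.0211, -0.1128]), 'qd': array([-0.0007, -0.0009, -0.0018,  0.0021, -0.0011, -0.0002, -0.0001]), 'joint_efforts': array([ -0.0015, -92.71  ,   1.9792, -36.9919,   0.0178,   0.0084,
        -0.    ]), 'position': array([0.1448, 0.6077, 0.2307]), 'tool_rot': array([-3.1404,  0.0001,  2.9078]), 'force': array([-0.2463, -0.2222,  0.8785]), 'moment': array([-0.    , -0.0185,  0.001 ]), 'grip_width': 0.08503176119381142}
scene {'K': array([[517.5996,   0.    , 322.4269],
       [  0.    , 517.5996, 240.916 ],
       [  0.    ,   0.    ,   1.    ]]), 'R': array([[ 0.4867, -0.8735, -0.0148],
       [-0.3881, -0.201 , -0.8995],
       [ 0.7827,  0.4435, -0.4368]]), 't': array([-0.4404,  0.2138,  0.6978])}
top {'K': array([[524.2088,   0.    , 319.7828],
       [  0.    , 524.2088, 245.7227],
       [  0.    ,   0.    ,   1.    ]]), 'R': array([[ 0.0556, -0.9984,  0.0045],
       [-0.9772, -0.0553, -0.205 ],
       [ 0.2049,  0.007 , -0.9788]]), 't': array([-0.2566,  0.5035,  0.9649])}
wrist {'K': array([[371.6483,   0.    , 321.0483],
       [  0.    , 371.6483, 233.7803],
       [  0.    ,   0.    ,   1.    ]]), 'R': array([[ 0.2317,  0.9728, -0.0012],
       [ 0.9248, -0.2199,  0.3104],
       [ 0.3017, -0.073 , -0.9506]]), 't': array([-0.625 , -0.0399,  0.3802])}
```

View pics/top0.png

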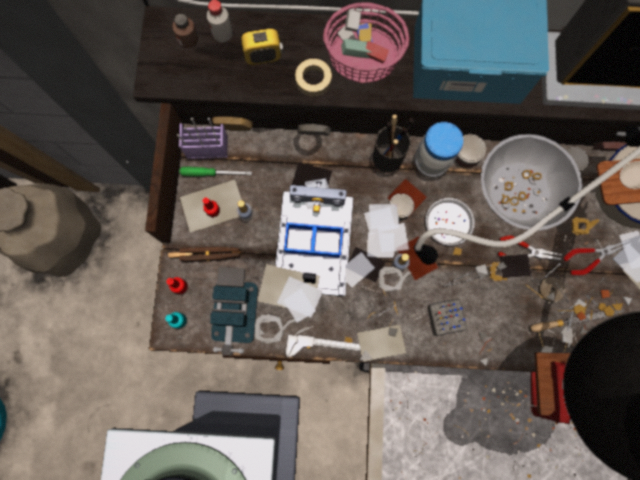

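View pics/scene0.png

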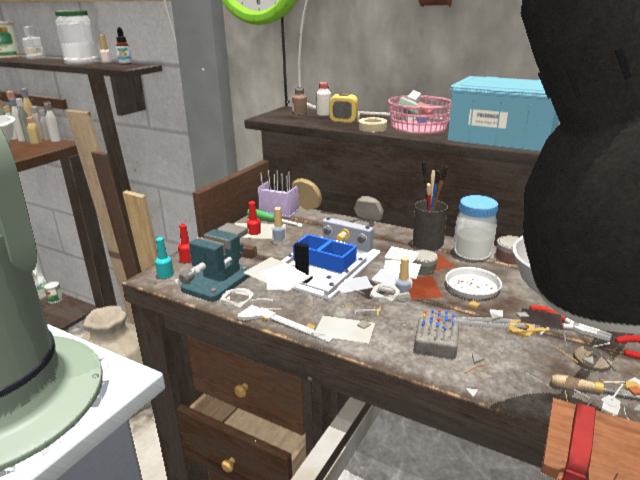

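View pics/wrist0.png

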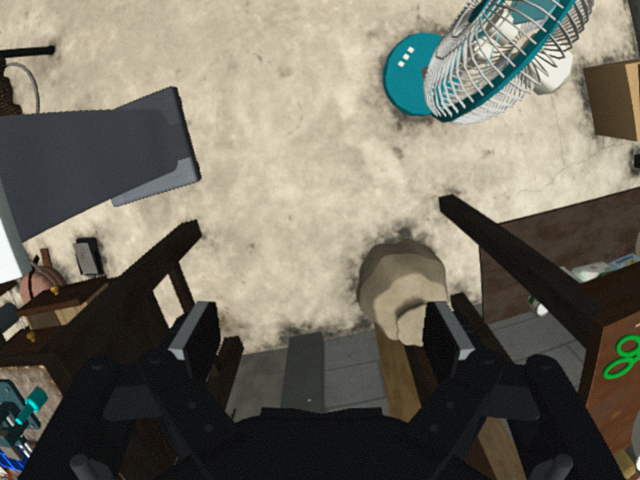

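Run:
```python
import cv2
a=cv2.imread('pics/top0.png'); cv2.imwrite('pics/topz.png',cv2.resize(a[170:310,225:425],None,fx=4,fy=4,interpolation=cv2.INTER_CUBIC))
a=cv2.imread('pics/scene0.png'); cv2.imwrite('pics/scz.png',cv2.resize(a[190:310,230:430],None,fx=4,fy=4,interpolation=cv2.INTER_CUBIC))
```

```text
(no output)
```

View pics/topz.png

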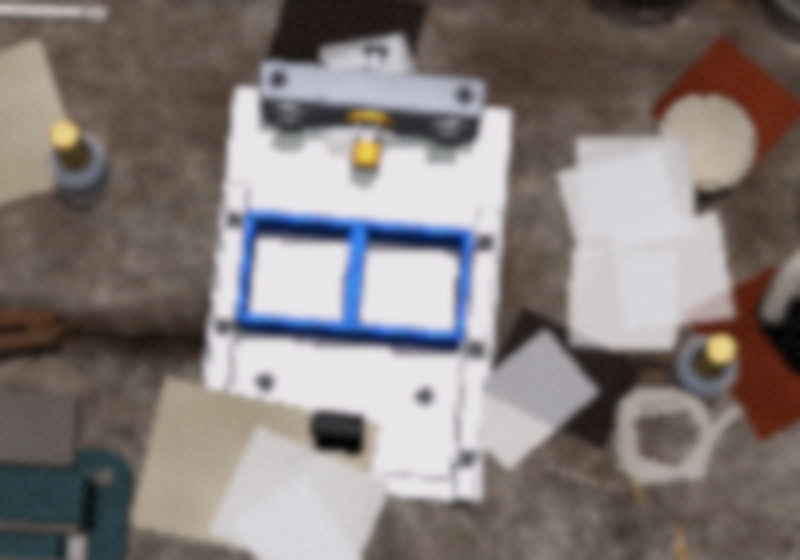

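View pics/scz.png

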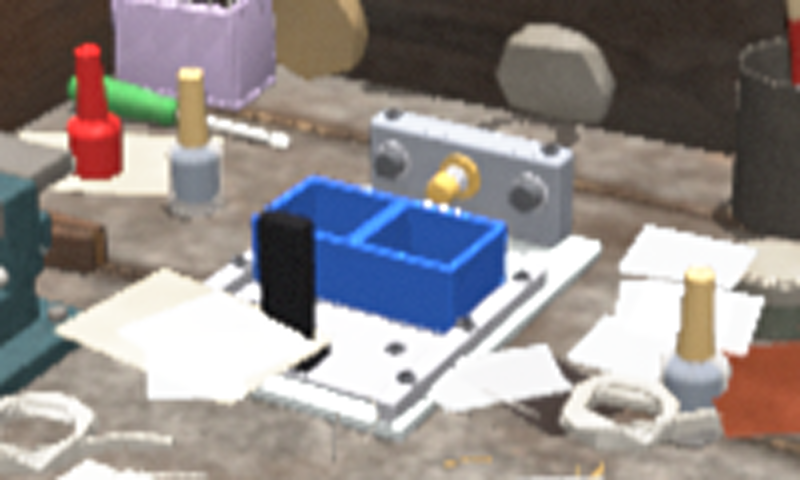

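```bash
cat > fit.py <<'E'
from h import *
from scipy.optimize import least_squares
np.set_printoptions(precision=4,suppress=True)
C={n:viewer.camera_info(n) for n in ("top","scene")}
def proj(n,X):
    c=C[n]; p=np.atleast_2d(X)@c['R'].T+c['t']; q=p@c['K'].T; return q[:,:2]/q[:,2:]
T=lambda p:(np.array(p)+.5)/4-.5+np.array([225,170]); S=lambda p:(np.array(p)+.5)/4-.5+np.array([230,190])
E
python3 - <<'E'
from fit import *
# bottles: cap top centre
for n,t,s in (("A",(66,133),(190,74)),("B",(720,347),(700,274))):
    f=lambda x: np.r_[(proj("top",x)-T(t)).ravel(),(proj("scene",x)-S(s)).ravel()]
    r=least_squares(f,[.5,0,.08]); g=lambda x:f([x[0],x[1],.079]); r2=least_squares(g,[.5,0]); print(n,r.x,r.fun,r2.x,r2.fun)
R=lambda a:np.array([[np.cos(a),-np.sin(a)],[np.sin(a),np.cos(a)]])
def pts(p,L,z): q=np.array(L)@R(p[2]).T+p[:2]; return np.c_[q,np.full(len(q),z)]
L=[(.05,.056),(.05,-.056),(-.006,-.056),(-.006,.056)]
t=T([(245,211),(476,231),(463,345),(237,328)]); s=S([(315,177),(508,228),(447,271),(256,217)])
for nm,w in (("both",(1,1)),("top",(1,0)),("scene",(0,1))):
    f=lambda p: np.r_[w[0]*(proj("top",pts(p,L,.048))-t).ravel(),w[1]*(proj("scene",pts(p,L,.048))-s).ravel()]
    r=least_squares(f,[.5,0,0]); print(nm,r.x,r.fun.round(1))
# slideway plate corners top: y half .072 ; unknown x range
# stop block top corners z=.058 y +-.056, front edge/back; carrier-home
L2=[(0.,.072),(0.,-.072),(-.205,-.072)]
t2=T([(234,87),(513,108),(482,501)])
f=lambda p:(proj("top",pts(p,L2,.008))-t2).ravel()
r=least_squares(f,[.6,0,0]); print("slide end",r.x,r.fun.round(1))
E
```

```text
A [ 0.5866 -0.0712  0.0776] [-0.6143  0.3829  0.7906 -0.0691] [ 0.5859 -0.0716] [-0.5189  0.5252  0.7541 -0.5462]
B [ 0.5002 -0.3884  0.0762] [-0.4841  0.225   0.4726 -0.0932] [ 0.4988 -0.3886] [-0.1505  0.6973  0.3752 -1.1794]
both [ 0.5082 -0.2135 -0.0427] [ 0.5  0.3 -0.6  0.8  0.1  0.2 -0.7 -1.1 -0.2 -0.3  0.6 -0.7  1.4  0.3
 -1.2  0.4]
top [ 0.5083 -0.2142 -0.027 ] [ 0.4  0.7 -0.6  0.3  0.5 -0.3 -0.3 -0.7 -0.  -0.   0.  -0.   0.   0.
 -0.   0. ]
scene [ 0.5082 -0.2125 -0.0732] [ 0.  -0.  -0.   0.  -0.   0.  -0.  -0.   0.5 -0.5  0.4 -0.3  0.4  0.6
 -1.2 -0.1]
slide end [ 0.6359 -0.2176 -0.0272] [ 0.1 -0.3 -0.3  0.   0.2  0.3]
```

Run:
```python
from fit import *
for n in C: print(n,-C[n]['R'].T@C[n]['t'])
import cv2
a=cv2.imread('pics/top0.png'); cv2.imwrite('pics/topr.png',cv2.resize(a[120:360,370:640],None,fx=2.5,fy=2.5,interpolation=cv2.INTER_CUBIC))
a=cv2.imread('pics/scene0.png'); a=cv2.convertScaleAbs(a[0:340,400:640],alpha=3); cv2.imwrite('pics/scr.png',cv2.resize(a,None,fx=1.75,fy=1.75))
```

```text
top [ 0.3086 -0.2351  1.0488]
scene [-0.2488 -0.6511  0.4906]
```

View pics/topr.png

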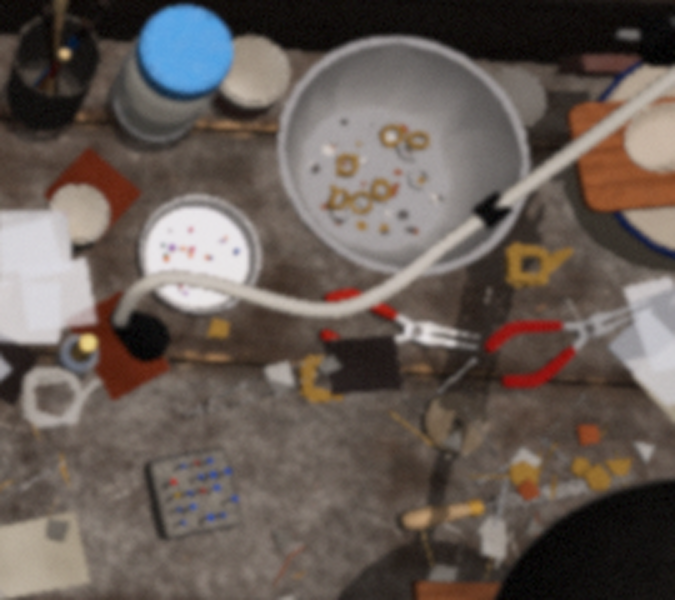

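View pics/scr.png

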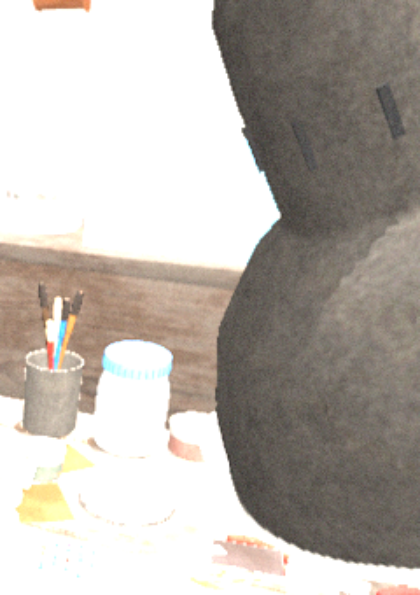

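Run:
```python
from fit import *
c=C["top"]; o=-c['R'].T@c['t']
for px in ((427,252),(460,243),(570,203),(565,400),(625,320)):
    d=c['R'].T@np.linalg.inv(c['K'])@np.array([*px,1.])
    for z in (.0,.1,.2,.3,.4,.5,.6,.7,.8):
        X=o+d*(z-o[2])/d[2]; print(px,z,X,proj("scene",X)[0].round())
```

```text
(427, 252) 0.0 [ 0.5274 -0.4468  0.    ] [440. 297.]
(427, 252) 0.1 [ 0.5066 -0.4266  0.1   ] [429. 249.]
(427, 252) 0.2 [ 0.4857 -0.4064  0.2   ] [417. 194.]
(427, 252) 0.3 [ 0.4648 -0.3862  0.3   ] [403. 133.]
(427, 252) 0.4 [ 0.444 -0.366  0.4  ] [388.  62.]
(427, 252) 0.5 [ 0.4231 -0.3458  0.5   ] [370. -19.]
(427, 252) 0.6 [ 0.4022 -0.3257  0.6   ] [ 349. -115.]
(427, 252) 0.7 [ 0.3813 -0.3055  0.7   ] [ 324. -228.]
(427, 252) 0.8 [ 0.3605 -0.2853  0.8   ] [ 294. -363.]
(460, 243) 0.0 [ 0.5501 -0.5141  0.    ] [481. 301.]
(460, 243) 0.1 [ 0.527  -0.4875  0.1   ] [469. 251.]
(460, 243) 0.2 [ 0.504  -0.4609  0.2   ] [455. 196.]
(460, 243) 0.3 [ 0.481  -0.4343  0.3   ] [439. 134.]
(460, 243) 0.4 [ 0.458  -0.4077  0.4   ] [420.  62.]
(460, 243) 0.5 [ 0.4349 -0.3811  0.5   ] [399. -20.]
(460, 243) 0.6 [ 0.4119 -0.3545  0.6   ] [ 375. -116.]
(460, 243) 0.7 [ 0.3889 -0.3279  0.7   ] [ 346. -230.]
(460, 243) 0.8 [ 0.3658 -0.3013  0.8   ] [ 311. -366.]
(570, 203) 0.0 [ 0.6485 -0.7432  0.    ] [632. 307.]
(570, 203) 0.1 [ 0.616  -0.6947  0.1   ] [613. 256.]
(570, 203) 0.2 [ 0.5836 -0.6463
[... 611 characters left out ...]
(565, 400) 0.5 [ 0.2786 -0.4872  0.5   ] [444. -24.]
(565, 400) 0.6 [ 0.284  -0.4412  0.6   ] [ 406. -148.]
(565, 400) 0.7 [ 0.2895 -0.3953  0.7   ] [ 364. -283.]
(565, 400) 0.8 [ 0.295  -0.3494  0.8   ] [ 318. -430.]
(625, 320) 0.0 [ 0.4117 -0.8425  0.    ] [720. 420.]
(625, 320) 0.1 [ 0.4018 -0.7846  0.1   ] [689. 346.]
(625, 320) 0.2 [ 0.392  -0.7267  0.2   ] [655. 265.]
(625, 320) 0.3 [ 0.3822 -0.6687  0.3   ] [618. 177.]
(625, 320) 0.4 [ 0.3723 -0.6108  0.4   ] [578.  81.]
(625, 320) 0.5 [ 0.3625 -0.5529  0.5   ] [534. -24.]
(625, 320) 0.6 [ 0.3527 -0.495   0.6   ] [ 485. -141.]
(625, 320) 0.7 [ 0.3428 -0.4371  0.7   ] [ 431. -271.]
(625, 320) 0.8 [ 0.333  -0.3792  0.8   ] [ 371. -415.]
```

```bash
cat > plan.py <<'E'
from h import *
from scipy.spatial.transform import Rotation as Ro
import sys
def plan(target,yaw,pos=None,rot=None,n=5,smax=1.0,roll=np.pi,pitch=0.,dec=2):
    s=bot.observe()
    p=np.array(s['position'] if pos is None else pos,float); r=Ro.from_euler('xyz',s['tool_rot'] if rot is None else rot)
    g=Ro.from_euler('xyz',[roll,pitch,yaw]); rows=[]
    for i in range(n):
        d=r.inv().apply(np.array(target)-p)/.025
        m=np.abs(d).max(); 
        if m>smax: d*=smax/m
        nn=np.linalg.norm(d)
        if nn*.025>.048: d*=.048/.025/nn
        w=(r.inv()*g).as_rotvec(); a=np.linalg.norm(w)
        if a>.145: w*=.145/a
        w/=np.pi
        d=d.round(dec); w=w.round(dec+1)
        if not d.any() and not w.any(): break
        rows.append([float(x)+0. for x in [*d,*w]]); p=p+r.apply(d*.025); r=r*Ro.from_rotvec(w*np.pi)
    return rows,p,r.as_euler('xyz')
def show(target,yaw,calls=1,**k):
    p=k.pop('pos',None);r=k.pop('rot',None)
    for c in range(calls):
        rows,p,r=plan(target,yaw,p,r,**k)
        if rows: print(rows)
    print('end',p.round(4),r.round(4))
E
python3 - <<'E'
from plan import *
show([.56,-.05,.26],np.pi/2-.03,calls=6)
E
```

```text
[[-1.0, -0.98, -0.05, 0.0, 0.0, 0.046], [-1.0, -0.73, -0.05, 0.0, 0.0, 0.046], [-1.0, -0.53, -0.04, 0.0, 0.0, 0.046], [-1.0, -0.35, -0.04, 0.0, 0.0, 0.046], [-1.0, -0.2, -0.04, 0.0, 0.0, 0.046]]
[[-1.0, -0.05, -0.04, 0.0, 0.0, 0.046], [-1.0, 0.09, -0.04, 0.0, 0.0, 0.046], [-1.0, 0.24, -0.04, 0.0, 0.0, 0.046], [-1.0, 0.4, -0.04, 0.0, 0.0, 0.046], [-1.0, 0.58, -0.04, 0.0, 0.0, 0.021]]
[[-1.0, 0.67, -0.04, 0.0, 0.0, 0.0], [-1.0, 0.67, -0.04, 0.0, 0.0, 0.0], [-1.0, 0.67, -0.04, 0.0, 0.0, 0.0], [-1.0, 0.68, -0.04, 0.0, 0.0, 0.0], [-1.0, 0.67, -0.04, 0.0, 0.0, 0.0]]
[[-1.0, 0.68, -0.05, 0.0, 0.0, 0.0], [-1.0, 0.67, -0.04, 0.0, 0.0, 0.0], [-1.0, 0.68, -0.05, 0.0, 0.0, 0.0], [-1.0, 0.67, -0.04, 0.0, 0.0, 0.0], [-1.0, 0.68, -0.05, 0.0, 0.0, 0.0]]
[[-1.0, 0.67, -0.04, 0.0, 0.0, 0.0], [-1.0, 0.68, -0.05, 0.0, 0.0, 0.0], [-1.0, 0.67, -0.04, 0.0, 0.0, 0.0], [-1.0, 0.68, -0.05, 0.0, 0.0, 0.0], [-1.0, 0.67, -0.04, 0.0, 0.0, 0.0]]
[[-1.0, 0.68, -0.05, 0.0, 0.0, 0.0], [-0.58, 0.39, -0.03, 0.0, 0.0, 0.0]]
end [ 0.56   -0.05    0.2601] [-3.1414e+00  8.0000e-04  1.5412e+00]
```

move_arm(
  plan=[
    [-1.0,-0.98,-0.05,0,0,0.046],
    [-1.0,-0.73,-0.05,0,0,0.046],
    [-1.0,-0.53,-0.04,0,0,0.046],
    [-1.0,-0.35,-0.04,0,0,0.046],
    [-1.0,-0.2,-0.04,0,0,0.046],
  ],
)

```text
clock: 0.65
position: [0.2233, 0.4831, 0.2368]
tool_rot: [-3.141, 0.0, 2.179]
force: [0.5, -0.5, 0.0]
grip_width: 0.0855
```

Run:
```python
from plan import *
np.set_printoptions(precision=4,suppress=True)
s=bot.observe();print(s['qpos'],s['position'],s['tool_rot'])
```

```text
[-1.3659  0.3713  0.1529  1.8449 -0.0691  0.9307 -0.5738] [0.2233 0.4831 0.2368] [-3.1414  0.0001  2.1789]
```

Run:
```python
from plan import *
show([.56,-.05,.26],np.pi/2-.03,calls=5)
```

```text
[[-1.0, -0.04, -0.04, 0.0, 0.0, 0.046], [-1.0, 0.1, -0.04, 0.0, 0.0, 0.046], [-1.0, 0.25, -0.04, 0.0, 0.0, 0.046], [-1.0, 0.41, -0.04, 0.0, 0.0, 0.046], [-1.0, 0.59, -0.04, 0.0, 0.0, 0.019]]
[[-1.0, 0.67, -0.04, 0.0, 0.0, 0.0], [-1.0, 0.67, -0.04, 0.0, 0.0, 0.0], [-1.0, 0.67, -0.04, 0.0, 0.0, 0.0], [-1.0, 0.67, -0.04, 0.0, 0.0, 0.0], [-1.0, 0.67, -0.05, 0.0, 0.0, 0.0]]
[[-1.0, 0.67, -0.04, 0.0, 0.0, 0.0], [-1.0, 0.68, -0.05, 0.0, 0.0, 0.0], [-1.0, 0.67, -0.04, 0.0, 0.0, 0.0], [-1.0, 0.68, -0.05, 0.0, 0.0, 0.0], [-1.0, 0.67, -0.04, 0.0, 0.0, 0.0]]
[[-1.0, 0.68, -0.05, 0.0, 0.0, 0.0], [-1.0, 0.67, -0.04, 0.0, 0.0, 0.0], [-1.0, 0.68, -0.05, 0.0, 0.0, 0.0], [-1.0, 0.67, -0.04, 0.0, 0.0, 0.0], [-1.0, 0.68, -0.05, 0.0, 0.0, 0.0]]
[[-1.0, 0.67, -0.04, 0.0, 0.0, 0.0], [-0.54, 0.37, -0.03, 0.0, 0.0, 0.0]]
end [ 0.5601 -0.05    0.2601] [-3.1415e+00  2.0000e-04  1.5412e+00]
```

Consistent with the first plan; continuing.

move_arm(
  plan=[
    [-1.0,-0.04,-0.04,0,0,0.046],
    [-1.0,0.1,-0.04,0,0,0.046],
    [-1.0,0.25,-0.04,0,0,0.046],
    [-1.0,0.41,-0.04,0,0,0.046],
    [-1.0,0.59,-0.04,0,0,0.019],
  ],
)

```text
clock: 1.15
position: [0.2943, 0.3724, 0.2418]
tool_rot: [-3.141, 0.0, 1.542]
force: [1.1, 0.6, 0.3]
grip_width: 0.0854
```

move_arm(
  plan=[
    [-1.0,0.67,-0.04,0,0,0],
    [-1.0,0.67,-0.04,0,0,0],
    [-1.0,0.67,-0.04,0,0,0],
    [-1.0,0.67,-0.04,0,0,0],
    [-1.0,0.67,-0.04,0,0,0],
  ],
)

```text
clock: 1.65
position: [0.3753, 0.2452, 0.2469]
tool_rot: [-3.142, -0.0, 1.548]
force: [0.4, 0.2, -0.1]
grip_width: 0.0852
```

move_arm(
  plan=[
    [-1.0,0.67,-0.04,0,0,0],
    [-1.0,0.67,-0.04,0,0,0],
    [-1.0,0.67,-0.04,0,0,0],
    [-1.0,0.67,-0.04,0,0,0],
    [-1.0,0.67,-0.04,0,0,0],
  ],
)

```text
clock: 2.15
position: [0.4562, 0.1183, 0.2519]
tool_rot: [-3.142, -0.0, 1.548]
force: [0.6, 0.2, 0.4]
grip_width: 0.0854
```

Run:
```python
from plan import *
np.set_printoptions(precision=4,suppress=True)
s=bot.observe();print(s['qpos'],s['position'],s['tool_rot'])
show([.56,-.05,.26],np.pi/2-.03,calls=3)
```

```text
[-0.776   0.2749  0.4873  1.9845 -0.1607  0.9191 -0.2296] [0.4562 0.1183 0.2519] [-3.1416 -0.0001  1.5476]
[[-1.0, 0.65, -0.05, 0.0, 0.0, 0.002], [-1.0, 0.66, -0.05, 0.0, 0.0, 0.0], [-1.0, 0.66, -0.05, 0.0, 0.0, 0.0], [-1.0, 0.66, -0.05, 0.0, 0.0, 0.0], [-1.0, 0.66, -0.05, 0.0, 0.0, 0.0]]
[[-1.0, 0.65, -0.05, 0.0, 0.0, 0.0], [-0.61, 0.4, -0.03, 0.0, 0.0, 0.0]]
end [ 0.5599 -0.05    0.2601] [-3.1416 -0.0001  1.5413]
```

move_arm(
  plan=[
    [-1.0,0.65,-0.05,0,0,0.002],
    [-1.0,0.66,-0.05,0,0,0],
    [-1.0,0.66,-0.05,0,0,0],
    [-1.0,0.66,-0.05,0,0,0],
    [-1.0,0.66,-0.05,0,0,0],
  ],
)

```text
clock: 2.65
position: [0.5348, -0.009, 0.258]
tool_rot: [-3.141, -0.0, 1.541]
force: [-0.5, 0.8, -0.2]
grip_width: 0.0851
```

move_arm(
  plan=[
    [-1.0,0.65,-0.05,0,0,0],
    [-0.6,0.4,0,0,0,0],
    [0,0,0,0,0,0],
  ],
)

```text
clock: 2.95
position: [0.5599, -0.0511, 0.2591]
tool_rot: [-3.142, 0.001, 1.538]
force: [-0.9, 0.0, 0.3]
grip_width: 0.0854
```

Run:
```python
from plan import *
np.set_printoptions(precision=4,suppress=True)
s=bot.observe();print(s['qpos'],s['position'],s['tool_rot'])
print(viewer.camera_info("wrist"));snap("wrist","w1")
```

```text
[-0.3916  0.4354  0.5229  1.7567 -0.249   1.0159  0.1906] [ 0.5599 -0.0511  0.2591] [-3.1415  0.0012  1.5382]
{'K': array([[371.6483,   0.    , 321.0483],
       [  0.    , 371.6483, 233.7803],
       [  0.    ,   0.    ,   1.    ]]), 'R': array([[ 0.9995, -0.0325, -0.0005],
       [-0.0308, -0.9496,  0.312 ],
       [-0.0107, -0.3118, -0.9501]]), 't': array([-0.5609, -0.0799,  0.3964])}
```

View pics/w1.png

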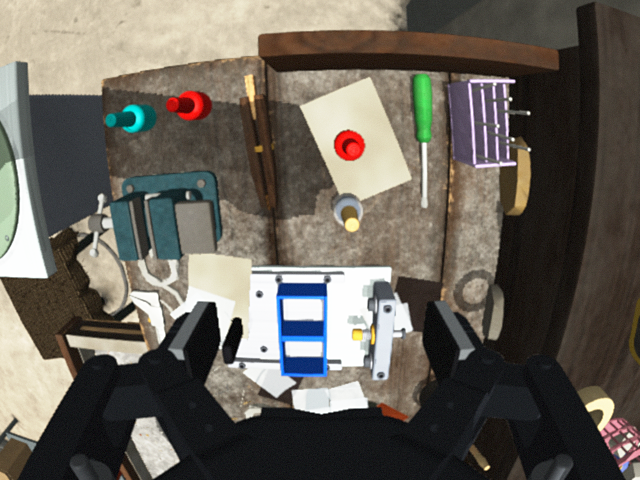

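Run:
```python
import cv2
a=cv2.imread('pics/w1.png'); cv2.imwrite('pics/w1z.png',cv2.resize(a[180:390,215:415],None,fx=4,fy=4,interpolation=cv2.INTER_CUBIC)[:, :])
```

```text
(no output)
```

View pics/w1z.png

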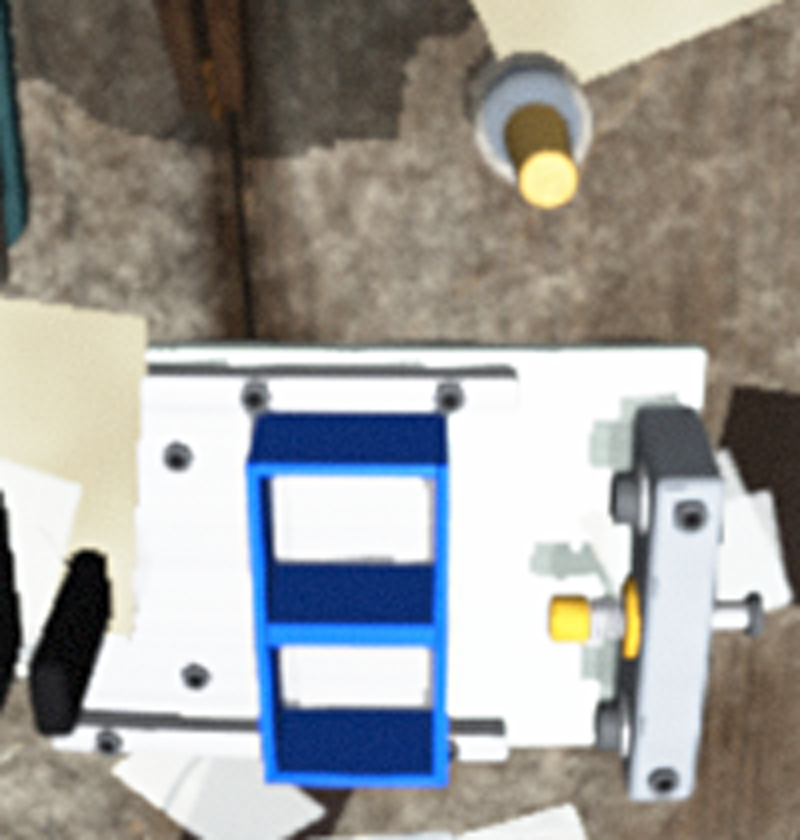

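```bash
cat >> fit.py <<'E'
def fproj(c,X):
    p=np.atleast_2d(X)@c['R'].T+c['t']; r=np.linalg.norm(p[:,:2],axis=1); th=np.arctan2(r,p[:,2])
    return np.c_[c['K'][0,0]*th*p[:,0]/r+c['K'][0,2], c['K'][1,1]*th*p[:,1]/r+c['K'][1,2]]
def ray(c,px,z):
    d=(np.array(px)-c['K'][:2,2])/c['K'][0,0]; th=np.linalg.norm(d); v=np.r_[d/th*np.sin(th),np.cos(th)]
    o=-c['R'].T@c['t']; v=c['R'].T@v; return o+v*(z-o[2])/v[2]
R2=lambda a:np.array([[np.cos(a),-np.sin(a)],[np.sin(a),np.cos(a)]])
def pts(p,L,z): q=np.array(L)@R2(p[2]).T+p[:2]; return np.c_[q,np.full(len(q),z)]
LC=[(.05,.056),(.05,-.056),(-.006,-.056),(-.006,.056)]
def fitc(c,px,z=.048):
    f=lambda p:(fproj(c,pts(p,LC,z))-px).ravel(); r=least_squares(f,[.5,-.2,0]); return r.x,r.fun
E
python3 - <<'E'
from fit import *
c=viewer.camera_info("wrist"); W=lambda p:(np.array(p)+.5)/4-.5+np.array([215,180])
print("A",ray(c,W((549,179)),.079), "foot ctr", ray(c,W((534,118)),.02))
x,e=fitc(c,W([(447,463),(448,785),(267,785),(247,463)])); print(x,e.round(1))
print("plunger tip",ray(c,W((553,617)),.038))
for p in ((655,478),(720,478),(692,800),(630,800)): print("block",ray(c,W(p),.058))
for p in ((706,347),(148,345)): print("slide left edge",ray(c,W(p),.008))
print("post top",[ray(c,W(p),.085) for p in ((34,700),(78,700),(75,733),(40,733))])
E
```

```text
A [ 0.5863 -0.0665  0.079 ] foot ctr [ 0.587  -0.0673  0.02  ]
[ 0.5109 -0.2089 -0.0266] [ 1.   0.1  0.5  0.1 -0.3 -0.2 -1.2  0. ]
plunger tip [ 0.5908 -0.2115  0.038 ]
block [ 0.6158 -0.1556  0.058 ]
block [ 0.6333 -0.1565  0.058 ]
block [ 0.632  -0.2682  0.058 ]
block [ 0.6131 -0.2666  0.058 ]
slide left edge [ 0.6375 -0.1402  0.008 ]
slide left edge [ 0.4754 -0.1346  0.008 ]
post top [array([ 0.4488, -0.2058,  0.085 ]), array([ 0.4612, -0.2053,  0.085 ]), array([ 0.4586, -0.2167,  0.085 ]), array([ 0.4486, -0.2172,  0.085 ])]
```

Run:
```python
from plan import *
show([.586,-.068,.12],1.544,calls=2)
```

```text
[[-0.13, 0.2, 1.0, 0.0, 0.0, -0.001], [-0.13, 0.19, 1.0, 0.0, 0.0, 0.0], [-0.13, 0.2, 1.0, 0.0, 0.0, 0.0], [-0.12, 0.19, 1.0, 0.0, 0.0, 0.0], [-0.13, 0.2, 1.0, 0.0, 0.0, 0.0]]
[[-0.07, 0.11, 0.56, 0.0, 0.0, 0.0]]
end [ 0.586  -0.0681  0.12  ] [-3.1411e+00  4.0000e-04  1.5426e+00]
```

move_arm(
  plan=[
    [-0.13,0.2,1.0,0,0,-0.002],
    [-0.13,0.2,1.0,0,0,0],
    [-0.13,0.2,1.0,0,0,0],
    [-0.12,0.19,1.0,0,0,0],
    [-0.13,0.2,1.0,0,0,0],
  ],
)

```text
clock: 3.5
position: [0.5835, -0.064, 0.1333]
tool_rot: [-3.141, -0.001, 1.549]
force: [0.9, -0.7, -0.1]
grip_width: 0.0852
```

move_arm(
  plan=[
    [-0.07,0.1,0.56,0,0,0],
    [0,0,0,0,0,0],
  ],
)

```text
clock: 3.7
position: [0.5853, -0.0665, 0.1189]
tool_rot: [-3.139, -0.0, 1.548]
force: [0.6, -0.2, 1.0]
grip_width: 0.0853
```

Run:
```python
from fit import *
s=bot.observe();print(s['qpos'],s['position'],s['tool_rot'])
c=viewer.camera_info("wrist");print(c);snap("wrist","w2")
```

```text
[-0.2761  0.6513  0.4232  1.8062 -0.3674  0.7652  0.3165] [ 0.5853 -0.0665  0.1189] [-3.1389 -0.      1.5479]
{'K': array([[371.6483,   0.    , 321.0483],
       [  0.    , 371.6483, 233.7803],
       [  0.    ,   0.    ,   1.    ]]), 'R': array([[ 0.9997, -0.0229, -0.0032],
       [-0.0207, -0.9502,  0.3109],
       [-0.0101, -0.3107, -0.9505]]), 't': array([-0.586 , -0.0558,  0.2585])}
```

View pics/w2.png

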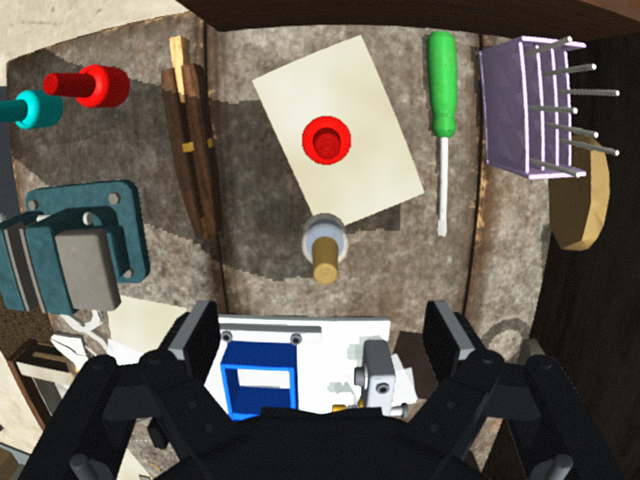

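Run:
```python
from fit import *
c=viewer.camera_info("wrist")
print(ray(c,(325,273),.079),ray(c,(325,240),.02))
from plan import show
x=ray(c,(325,273),.079)
show([x[0],x[1],.049],1.544,calls=2)
```

```text
[ 0.5876 -0.0686  0.079 ] [ 0.588  -0.0701  0.02  ]
[[-0.03, 0.03, 1.0, 0.0, 0.0, 0.001], [-0.02, 0.02, 1.0, 0.0, 0.0, 0.0], [-0.03, 0.02, 0.85, 0.0, 0.0, 0.0]]
end [ 0.5875 -0.0687  0.0489] [-3.1405 -0.      1.5446]
```

move_arm(
  plan=[
    [-0.03,0.03,1.0,0,0,0],
    [-0.03,0.03,1.0,0,0,0],
    [-0.03,0.03,0.82,0,0,0],
    [0,0,0,0,0,0],
  ],
)

```text
clock: 4.15
position: [0.5877, -0.0689, 0.0491]
tool_rot: [-3.14, -0.0, 1.548]
force: [-1.0, -0.4, -0.3]
grip_width: 0.0856
```

move_arm(
  plan=[
    [0,0,0,0,0,0],
    [0,0,0,0,0,0],
    [0,0,0,0,0,0],
    [0,0,0,0,0,0],
    [0,0,0,0,0,0],
  ],
  claw=1,
  force=30,
)

```text
clock: 4.65
position: [0.5887, -0.0693, 0.0503]
tool_rot: [3.141, -0.0, 1.547]
force: [0.2, 0.6, 4.4]
grip_width: 0.016
```

move_arm(
  plan=[
    [0,0,-1.0,0,0,0],
    [0,0,-1.0,0,0,0],
    [0,0,-1.0,0,0,0],
    [-0.5,-0.25,-0.1,0,0,0],
    [-1.0,-0.4,0,0,0,0],
  ],
)

```text
clock: 5.15
position: [0.5718, -0.1053, 0.1279]
tool_rot: [3.14, -0.001, 1.551]
force: [1.3, -1.2, -1.5]
grip_width: 0.0157
```

Run:
```python
from plan import *
print(bot.observe()['grip_width'])
show([.5337,-.1805,.128],1.544,calls=2)
```

```text
0.015732827827628568
[[-1.0, -0.48, 0.0, 0.0, 0.0, 0.002], [-1.0, -0.47, -0.01, 0.0, 0.0, 0.0], [-1.0, -0.48, 0.0, 0.0, 0.0, 0.0], [-0.04, -0.02, 0.0, 0.0, 0.0, 0.0]]
end [ 0.5337 -0.1804  0.128 ] [ 3.1401e+00 -7.0000e-04  1.5442e+00]
```

move_arm(
  plan=[
    [-1.0,-0.46,0,0,0,0.002],
    [-1.0,-0.46,0,0,0,0],
    [-0.95,-0.46,0,0,0,0],
    [0,0,0,0,0,0],
    [0,0,0,0,0,0],
  ],
)

```text
clock: 5.65
position: [0.5344, -0.1797, 0.1271]
tool_rot: [-3.141, -0.0, 1.54]
force: [0.5, 1.2, 0.4]
grip_width: 0.0167
```

Run:
```python
from fit import *
s=bot.observe();print(s['qpos'],s['position'],s['tool_rot'])
c=viewer.camera_info("wrist");print(c);snap("wrist","w3");snap("scene","s3")
```

```text
[-0.0793  0.6037  0.4253  1.871  -0.354   0.7419  0.5128] [ 0.5344 -0.1797  0.1271] [-3.1413 -0.0002  1.5399]
{'K': array([[371.6483,   0.    , 321.0483],
       [  0.    , 371.6483, 233.7803],
       [  0.    ,   0.    ,   1.    ]]), 'R': array([[ 0.9995, -0.0309, -0.0008],
       [-0.0292, -0.9501,  0.3107],
       [-0.0104, -0.3105, -0.9505]]), 't': array([-0.5393, -0.1625,  0.2308])}
```

View pics/w3.png

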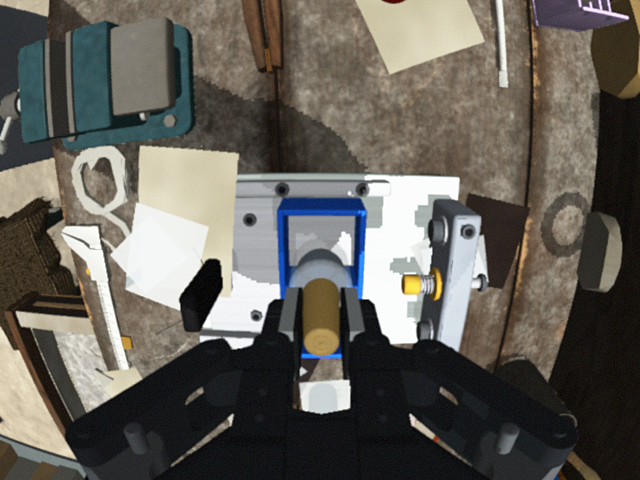

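View pics/s3.png

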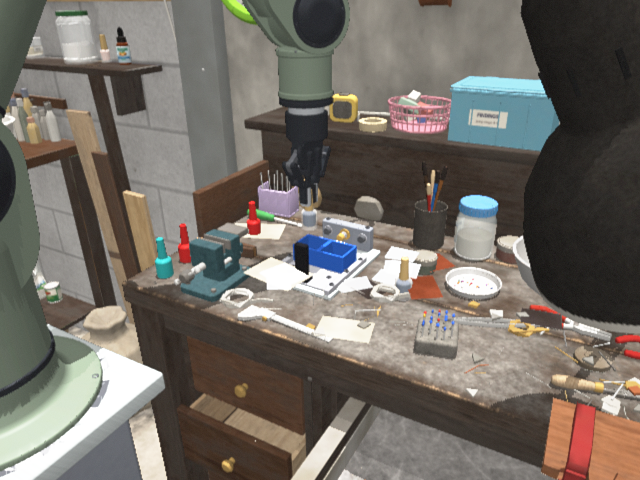

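Run:
```python
from fit import *
print(proj("scene",np.array([[.534,-.18,.077],[.534,-.18,.12]])))
c=viewer.camera_info("wrist")
for p in ((366,200),(364,213),(280,199),(282,211)): print(p,ray(c,p,.048))
print("cell px pred", fproj(c,np.array([[.5337,-.1805,.013]])))
print("block",ray(c,(437,200),.058),ray(c,(479,203),.058),"plunger",ray(c,(404,283),.038))
```

```text
[[309.818  227.2434]
 [309.2417 206.6265]]
(366, 200) [ 0.563  -0.1495  0.048 ]
(364, 213) [ 0.5618 -0.1577  0.048 ]
(280, 199) [ 0.5104 -0.1474  0.048 ]
(282, 211) [ 0.5112 -0.155   0.048 ]
cell px pred [[319.8692 231.9459]]
block [ 0.6053 -0.1479  0.058 ] [ 0.6335 -0.1499  0.058 ] plunger [ 0.5918 -0.2117  0.038 ]
```

move_arm(
  plan=[
    [0,0,0.8,0,0,0],
    [0,0,0.7,0,0,0],
    [0,0,0.6,0,0,0],
    [0,0,0.3,0,0,0],
    [0,0,0.08,0,0,0],
  ],
)

```text
clock: 6.25
position: [0.5346, -0.1789, 0.0645]
tool_rot: [-3.141, -0.0, 1.542]
force: [0.6, -0.5, -0.7]
grip_width: 0.0161
```

move_arm(
  plan=[
    [0,0,0.04,0,0,0],
  ],
)

```text
clock: 6.35
position: [0.535, -0.1793, 0.0645]
tool_rot: [3.141, 0.0, 1.541]
force: [-0.3, -0.2, 0.2]
grip_width: 0.0162
```

move_arm(
  plan=[
    [0,0,0,0,0,0],
    [0,0,0,0,0,0],
    [0,0,0,0,0,0],
    [0,0,-0.6,0,0,0],
    [0,0,-1,0,0,0],
  ],
  claw=0,
)

```text
clock: 6.85
position: [0.5341, -0.1792, 0.1047]
tool_rot: [-3.14, -0.0, 1.541]
force: [-0.0, -0.6, 0.3]
grip_width: 0.0425
```

move_arm(
  plan=[
    [0,0,-1,0,0,0],
    [0,0,-1,0,0,0],
    [0,0,-1,0,0,0],
    [0,0,-1,0,0,0],
    [0,0,-1,0,0,0],
  ],
)

```text
clock: 7.35
position: [0.5346, -0.1794, 0.2316]
tool_rot: [3.141, 0.0, 1.541]
force: [-0.2, 0.1, 0.3]
grip_width: 0.0427
```

Run:
```python
from fit import *
s=bot.observe();print(s['qpos'],s['position'],s['tool_rot'])
c=viewer.camera_info("wrist");print(c);snap("wrist","w4")
```

```text
[-0.1428  0.4678  0.5056  1.7843 -0.2705  0.9577  0.4442] [ 0.5346 -0.1794  0.2316] [3.1407 0.0001 1.5408]
{'K': array([[371.6483,   0.    , 321.0483],
       [  0.    , 371.6483, 233.7803],
       [  0.    ,   0.    ,   1.    ]]), 'R': array([[ 0.9995, -0.03  ,  0.0003],
       [-0.0286, -0.95  ,  0.3109],
       [-0.009 , -0.3108, -0.9504]]), 't': array([-0.5395, -0.1949,  0.3295])}
```

View pics/w4.png

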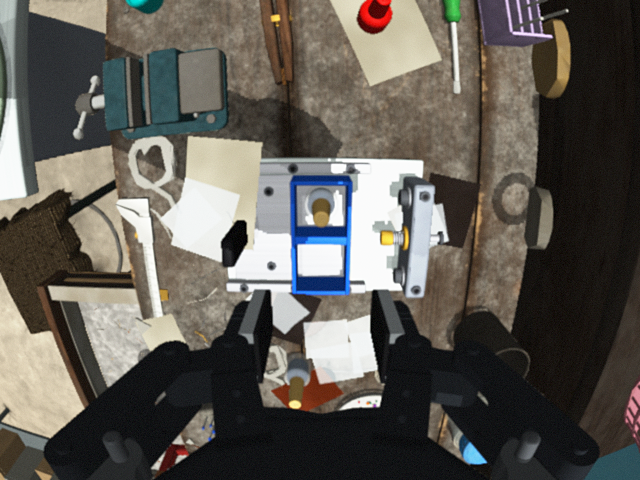

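Run:
```python
from fit import *
c=viewer.camera_info("wrist")
print("B",ray(c,(294,404),.079))
print("A now",ray(c,(320,221),.092))
a=cv2.imread('pics/w4.png'); cv2.imwrite('pics/w4z.png',cv2.resize(a[160:310,220:440],None,fx=3.6,fy=3.6,interpolation=cv2.INTER_CUBIC))
snap("top","t4")
```

```text
B [ 0.5005 -0.3912  0.079 ]
A now [ 0.5353 -0.1824  0.092 ]
```

View pics/w4z.png

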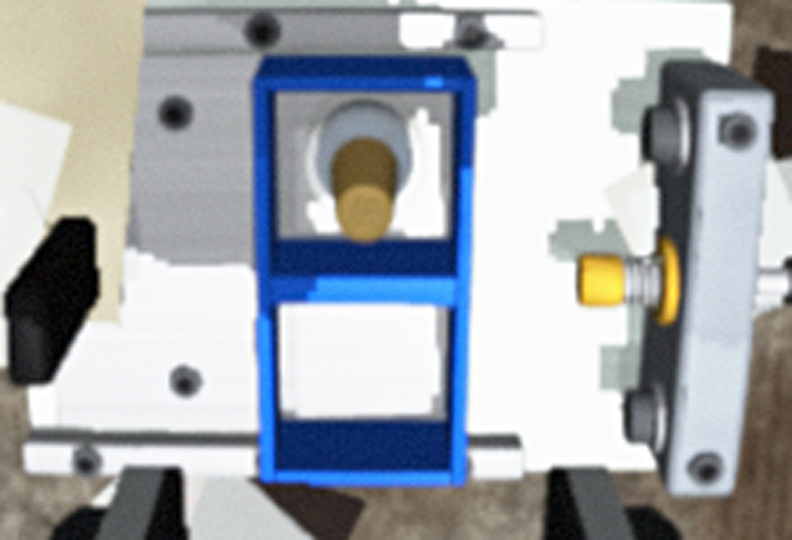

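View pics/t4.png

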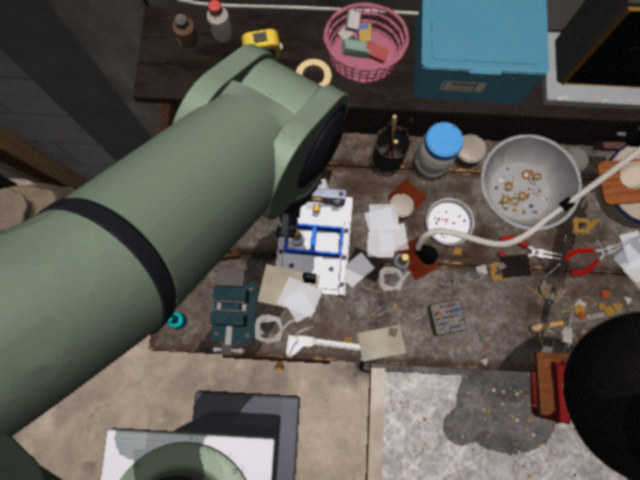

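Run:
```python
from fit import *
W=lambda p:(np.array(p)+.5)/3.6-.5+np.array([220,160])
c=viewer.camera_info("wrist")
x,e=fitc(c,W([(474,88),(466,485),(262,485),(255,88)])); print(x,e.round(1))
print("plunger",ray(c,W((578,280)),.038),"A cap",ray(c,W((364,216)),.092), "post top",ray(c,W((32,345)),.085))
q=x[:2]+R2(x[2])@[.022,-.029]; print("cellR",q, "cellL",x[:2]+R2(x[2])@[.022,.029])
print("cam",-c['R'].T@c['t'])
from plan import show
show([.5,-.27,.16],1.544,calls=2)
```

```text
[ 0.5132 -0.2145 -0.0315] [ 0.9 -0.8 -0.1  1.   0.1  1.1 -0.9 -0.9]
plunger [ 0.5927 -0.2156  0.038 ] A cap [ 0.536  -0.1806  0.092 ] post top [ 0.456  -0.2117  0.085 ]
cellR [ 0.5342 -0.2442] cellL [ 0.5361 -0.1862]
cam [ 0.5373 -0.0994  0.3756]
[[-1.0, -0.37, 0.8, 0.002, 0.0, -0.001], [-1.0, -0.37, 0.81, 0.0, 0.0, 0.0], [-1.0, -0.36, 0.81, 0.0, 0.0, 0.0], [-0.64, -0.24, 0.52, 0.0, 0.0, 0.0]]
end [ 0.4999 -0.27    0.1599] [-3.1405  0.0007  1.5438]
```

move_arm(
  plan=[
    [-1.0,-0.37,0.8,0,0,0],
    [-1.0,-0.37,0.8,0,0,0],
    [-1.0,-0.37,0.8,0,0,0],
    [-0.64,-0.24,0.5,0,0,0],
    [0,0,0,0,0,0],
  ],
  claw=-1,
)

```text
clock: 7.95
position: [0.4962, -0.2712, 0.1558]
tool_rot: [-3.139, 0.0, 1.538]
force: [0.0, 0.7, 0.7]
grip_width: 0.0853
```

Run:
```python
from fit import *
s=bot.observe();print(s['qpos'],s['position'],s['joint_efforts'],s['force'])
snap("top","t5")
```

```text
[ 0.0725  0.5687  0.4587  1.8462 -0.335   0.8058  0.6708] [ 0.4962 -0.2712  0.1558] [  2.0544 -81.1177  12.3751 -29.0379  -0.2546  -0.7656   1.1372] [0.0327 0.7396 0.7032]
```

View pics/t5.png

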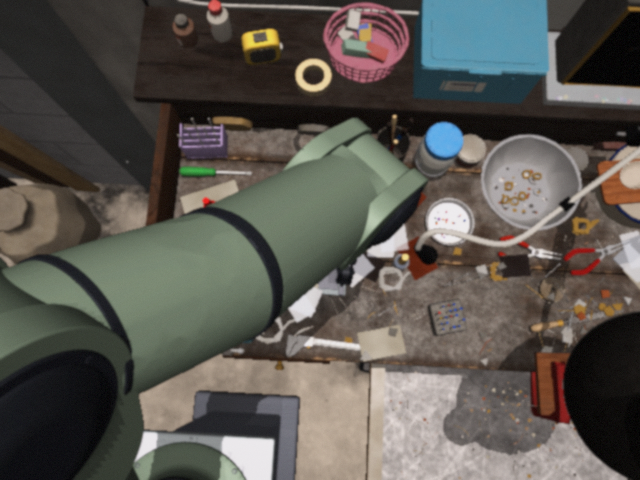

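move_arm(
  plan=[
    [-0.6,0.05,0.8,0,0,0],
    [-0.6,0.05,0.8,0,0,0],
    [-0.6,0,0.4,0,0,0],
    [-0.5,0,0,0,0,0],
    [0,0,0,0,0,0],
  ],
)

```text
clock: 8.5
position: [0.4993, -0.328, 0.1078]
tool_rot: [3.141, 0.001, 1.54]
force: [0.4, 0.5, 0.1]
grip_width: 0.0853
```

Run:
```python
from fit import *
s=bot.observe();print(s['qpos'],s['position'],s['joint_efforts'],s['force'])
snap("top","t6"); print(viewer.camera_info("wrist"));snap("wrist","w6")
```

```text
[ 0.2027  0.6757  0.4126  1.7927 -0.3758  0.7502  0.7816] [ 0.4993 -0.328   0.1078] [  0.718  -89.4244  13.0802 -27.8788  -0.0295   0.1242   0.5245] [0.4318 0.4852 0.0889]
{'K': array([[371.6483,   0.    , 321.0483],
       [  0.    , 371.6483, 233.7803],
       [  0.    ,   0.    ,   1.    ]]), 'R': array([[ 0.9995, -0.0301,  0.0005],
       [-0.0288, -0.9499,  0.3113],
       [-0.0089, -0.3112, -0.9503]]), 't': array([-0.509 , -0.2976,  0.1654])}
```

View pics/t6.png

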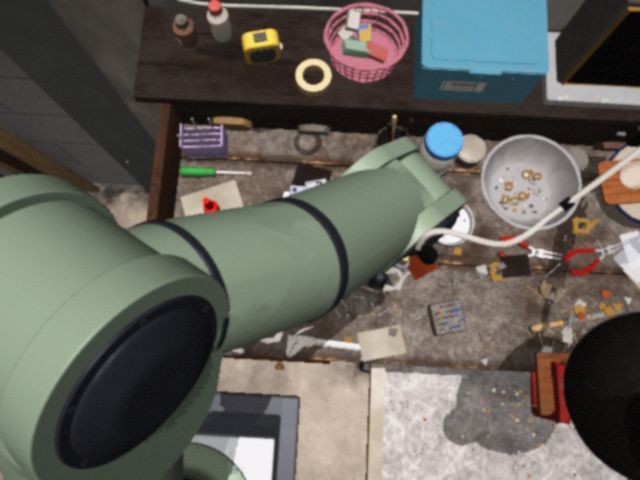

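View pics/w6.png

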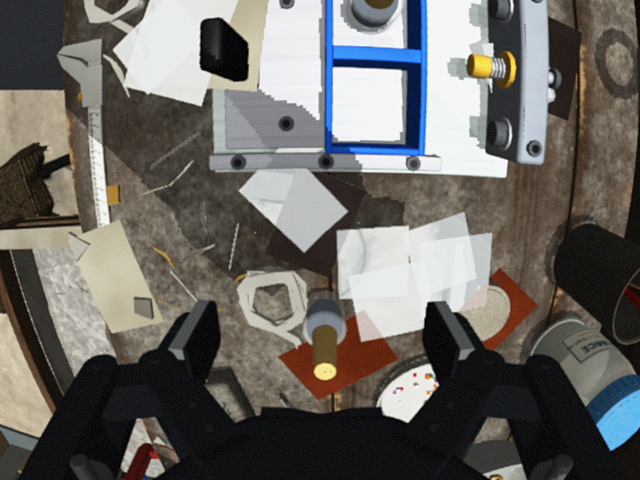

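Run:
```python
import cv2
a=cv2.imread('pics/t6.png'); cv2.imwrite('pics/t6z.png',cv2.resize(a[180:290,380:520],None,fx=5,fy=5,interpolation=cv2.INTER_CUBIC))
from fit import *
c=viewer.camera_info("wrist"); print("B",ray(c,(323,371),.079))
```

```text
B [ 0.4988 -0.3858  0.079 ]
```

View pics/t6z.png

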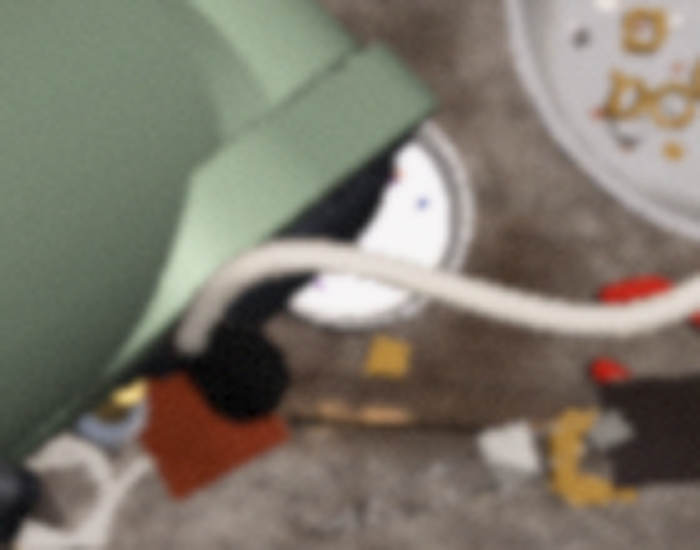

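```bash
cat >> plan.py <<'E'
def tilt(t,yaw=1.544):
    return (Ro.from_euler('x',-t)*Ro.from_euler('xyz',[np.pi,0,yaw])).as_euler('xyz')
def showR(target,eul,calls=1,**k):
    k.update(roll=eul[0],pitch=eul[1]); show(target,eul[2],calls,**k)
E
python3 - <<'E'
from plan import *
e=tilt(.35); print(e)
showR([.499,-.370,.11],e)
rows,p,r=plan([.499,-.370,.11],e[2],roll=e[0],pitch=e[1])
showR([.499,-.3945,.055],e,pos=p,rot=r,smax=.8)
E
```

```text
[3.13181271 0.34986896 1.54227147]
[[-1.0, 0.01, -0.05, -0.001, -0.046, 0.0], [-0.75, 0.01, 0.07, -0.001, -0.046, -0.001], [0.0, 0.0, 0.0, -0.001, -0.019, 0.0]]
end [ 0.4989 -0.3701  0.11  ] [3.1314 0.3488 1.5429]
[[-0.05, 0.0, 0.8, 0.0, 0.0, 0.0], [-0.06, 0.0, 0.8, 0.0, 0.0, 0.0], [-0.05, 0.01, 0.8, 0.0, 0.0, 0.0]]
end [ 0.4991 -0.3944  0.055 ] [3.1314 0.3488 1.5429]
```

move_arm(
  plan=[
    [-1.0,0,-0.05,0,-0.046,0],
    [-0.75,0,0.05,0,-0.046,0],
    [0,0,0,0,-0.02,0],
    [0,0,0,0,0,0],
  ],
)

```text
clock: 9.0
position: [0.4992, -0.3672, 0.1092]
tool_rot: [-3.141, 0.352, 1.546]
force: [0.1, 0.7, -1.2]
grip_width: 0.0853
```

Run:
```python
from fit import *
s=bot.observe();print(s['qpos'],s['position'],s['tool_rot'],s['joint_efforts'],s['force'])
c=viewer.camera_info("wrist");snap("wrist","w7")
cv2.imwrite('pics/w7z.png',cv2.imread('pics/w7.png'))
np.save('c7.npy',c,allow_pickle=True)
```

```text
[-0.0827  0.7338  0.6587  1.9018 -0.2065  0.4902  0.5608] [ 0.4992 -0.3672  0.1092] [-3.1406  0.3521  1.5463] [ -2.477  -86.0416  24.6118 -22.2768   1.8108  -2.6899  -1.7225] [ 0.1444  0.6654 -1.2315]
```

View pics/w7.png

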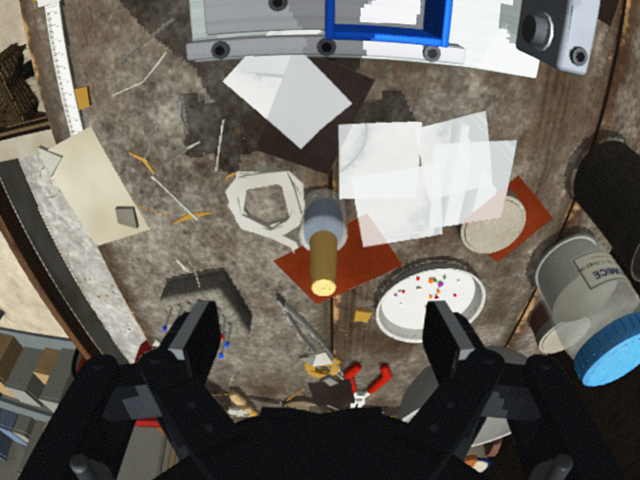

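Run:
```python
from fit import *
from plan import *
c=viewer.camera_info("wrist"); B=ray(c,(323,287),.079); print("B",B, ray(c,(323,225),.02))
e=tilt(.35); showR([B[0],B[1]-.0065,.055],e,smax=.8)
```

```text
B [ 0.4992 -0.3873  0.079 ] [ 0.4993 -0.3903  0.02  ]
[[-0.07, 0.01, 0.8, -0.003, 0.0, 0.001], [-0.07, 0.01, 0.8, 0.0, 0.0, 0.0], [-0.07, 0.0, 0.8, 0.0, 0.0, 0.0]]
end [ 0.4991 -0.3938  0.055 ] [3.1315 0.3502 1.5413]
```

move_arm(
  plan=[
    [-0.09,0,0.8,0,0,0],
    [-0.08,0,0.8,0,0,0],
    [-0.08,0,0.8,0,0,0],
    [0,0,0,0,0,0],
  ],
)

```text
clock: 9.45
position: [0.4958, -0.398, 0.0543]
tool_rot: [-3.14, 0.349, 1.539]
force: [0.0, 0.4, 0.8]
grip_width: 0.0857
```

move_arm(
  plan=[
    [0,0,0,0,0,0],
    [0,0,0,0,0,0],
    [0,0,0,0,0,0],
    [0,0,0,0,0,0],
    [0,0,0,0,0,0],
  ],
  claw=1,
)

```text
clock: 9.95
position: [0.4973, -0.3968, 0.0557]
tool_rot: [3.141, 0.352, 1.541]
force: [-1.1, 0.1, 1.1]
grip_width: 0.0159
```

Run:
```python
from plan import *
e=tilt(.35,1.541); 
rows,p,r=plan([.4973,-.3968,.075],e[2],roll=e[0],pitch=e[1]);print(rows)
showR([.51,-.32,.125],e,pos=p,rot=r,calls=2)
rows,p,r=plan([.51,-.32,.125],e[2],roll=e[0],pitch=e[1],pos=p,rot=r)
showR([.534,-.2525,.125],e,pos=p,rot=r)
```

```text
[[-0.27, 0.0, -0.73, -0.003, 0.001, 0.001]]
[[0.76, 0.15, -1.0, 0.0, 0.0, 0.0], [0.76, 0.15, -1.0, 0.0, 0.0, 0.0], [0.7, 0.14, -0.93, 0.0, 0.0, 0.0]]
end [ 0.51   -0.32    0.1251] [3.1306 0.3486 1.5381]
[[1.0, 0.34, -0.36, 0.0, 0.0, 0.0], [1.0, 0.34, -0.36, 0.0, 0.0, 0.0], [0.57, 0.2, -0.2, 0.0, 0.0, 0.0]]
end [ 0.534  -0.2524  0.125 ] [3.1306 0.3486 1.5381]
```

move_arm(
  plan=[
    [-0.27,0,-0.73,0,0,0],
    [0.76,0.15,-1.0,0,0,0],
    [0.76,0.15,-1.0,0,0,0],
    [0.7,0.15,-0.93,0,0,0],
    [0,0,0,0,0,0],
  ],
)

```text
clock: 10.45
position: [0.5127, -0.317, 0.1257]
tool_rot: [3.139, 0.351, 1.545]
force: [0.8, -0.2, -1.3]
grip_width: 0.0159
```

move_arm(
  plan=[
    [1.0,0.34,-0.36,0,0,0],
    [1.0,0.34,-0.36,0,0,0],
    [0.57,0.2,-0.2,0,0,0],
    [0,0,0,0,0,0],
    [0,0,0,0,0,0],
  ],
)

```text
clock: 10.95
position: [0.5343, -0.2531, 0.1238]
tool_rot: [-3.141, 0.352, 1.541]
force: [-0.4, 0.5, -0.9]
grip_width: 0.0158
```

Run:
```python
from fit import *
s=bot.observe();print(s['qpos'],s['position'],s['tool_rot'],s['force'],s['grip_width'])
c=viewer.camera_info("wrist");snap("wrist","w8")
print(ray(c,(322,285),.08))
```

```text
[-0.3496  0.7281  0.7384  1.9159 -0.2195  0.5791  0.3803] [ 0.5343 -0.2531  0.1238] [-3.1413  0.3523  1.5413] [-0.4392  0.4766 -0.9029] 0.015842114841889618
[ 0.5336 -0.2846  0.08  ]
```

View pics/w8.png

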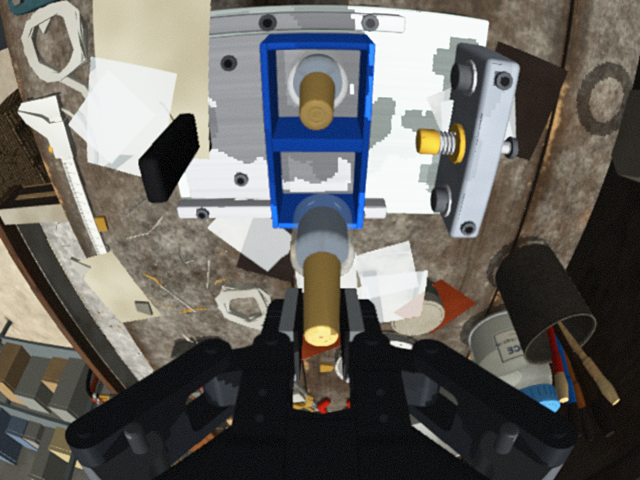

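Run:
```python
from fit import *
c=viewer.camera_info("wrist")
x,e=fitc(c,np.array([(374,39),(364,231),(274,231),(262,40)])); print(x,e.round(1))
print("cells",[x[:2]+R2(x[2])@[.022,s*.029] for s in(-1,1)])
print("foot center",ray(c,(322,258),.068),"captop",ray(c,(321,334),.147), "A cap",ray(c,(317,114),.092))
print(fproj(c,np.array([[.5343,-.2435,.068],[.5343,-.2435,.147]])))
cv2.imwrite('pics/w8z.png',cv2.resize(cv2.imread('pics/w8.png')[170:370,240:410],None,fx=3.5,fy=3,interpolation=cv2.INTER_CUBIC))
```

```text
[ 0.5116 -0.2112 -0.0283] [ 2.7  2.4  0.3 -3.2 -0.2 -3.1 -2.8  2. ]
cells [array([ 0.5328, -0.2408]), array([ 0.5344, -0.1829])]
foot center [ 0.5336 -0.2748  0.068 ] captop [ 0.5341 -0.242   0.147 ] A cap [ 0.5345 -0.1786  0.092 ]
[[321.5431 214.2903]
 [321.5922 336.3727]]
```

View pics/w8z.png

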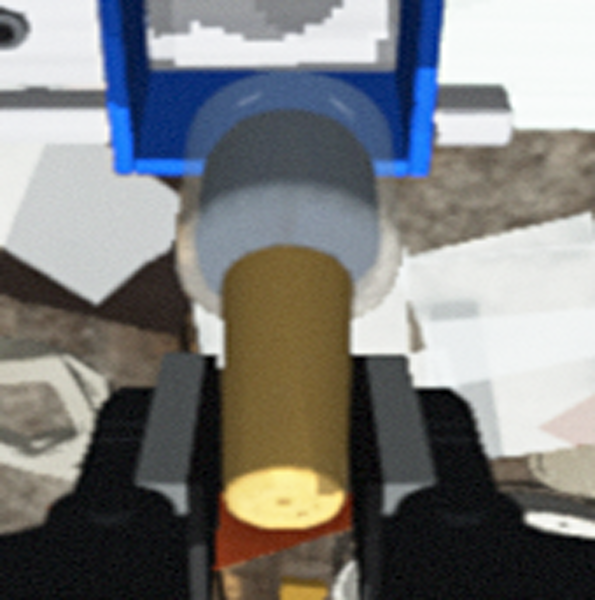

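move_arm(
  plan=[
    [0.25,0,0.69,0,0,0],
    [0.25,0,0.69,0,0,0],
    [0.18,0,0.49,0,0,0],
    [0.06,0,0.17,0,0,0],
    [0,0,0,0,0,0],
  ],
)

```text
clock: 11.5
position: [0.5343, -0.2535, 0.0695]
tool_rot: [-3.141, 0.352, 1.54]
force: [-0.1, -0.3, -1.0]
grip_width: 0.0158
```

Release gently, then rise vertically.

move_arm(
  plan=[
    [0.01,0,0.03,0,0,0],
    [0,0,0,0,0,0],
    [0,0,0,0,0,0],
    [0,0,0,0,0,0],
  ],
  claw=0,
)

```text
clock: 11.9
position: [0.5348, -0.2527, 0.0691]
tool_rot: [3.141, 0.352, 1.541]
force: [-0.4, 0.6, -0.3]
grip_width: 0.0425
```

move_arm(
  plan=[
    [-0.2,0,-0.55,0,0,0],
    [-0.35,0,-0.95,0,0,0],
    [-0.35,0,-0.95,0,0,0],
    [-0.35,0,-0.95,0,0,0],
    [-0.35,0,-0.95,0,0,0],
  ],
)

```text
clock: 12.4
position: [0.5344, -0.253, 0.1868]
tool_rot: [3.141, 0.352, 1.541]
force: [0.2, 0.4, -1.1]
grip_width: 0.0426
```

Run:
```python
from plan import *
print(bot.observe()['position'],bot.observe()['grip_width'])
# to behind grip: look pose, upright
show([.47,-.21,.19],1.541,calls=2)
```

```text
[ 0.53441826 -0.25297082  0.18682604] 0.04262983998263453
[[0.57, -1.0, -0.26, 0.0, 0.046, 0.0], [0.6, -1.0, -0.18, 0.0, 0.046, 0.0], [0.39, -0.63, -0.05, 0.0, 0.02, 0.0]]
end [ 0.4699 -0.21    0.1899] [ 3.1410e+00 -1.0000e-04  1.5408e+00]
```

move_arm(
  plan=[
    [0.57,-1.0,-0.26,0,0.046,0],
    [0.6,-1.0,-0.18,0,0.046,0],
    [0.39,-1.0,-0.05,0,0.02,0],
    [0,-0.25,0,0,0,0],
    [0,0,0,0,0,0],
  ],
)

```text
clock: 12.9
position: [0.4542, -0.21, 0.1888]
tool_rot: [3.14, 0.0, 1.54]
force: [0.8, 0.9, 0.4]
grip_width: 0.0427
```

Run:
```python
from fit import *
s=bot.observe();print(s['qpos'],s['position'],s['tool_rot'],s['force'],s['grip_width'])
c=viewer.camera_info("wrist");np.save('c9.npy',c,allow_pickle=True);snap("wrist","w9");snap("scene","s9")
cv2.imwrite('pics/s9z.png',cv2.resize(cv2.imread('pics/s9.png')[120:310,230:430],None,fx=3,fy=3,interpolation=cv2.INTER_CUBIC))
```

```text
[-0.1435  0.4469  0.6105  1.9904 -0.3501  0.807   0.6356] [ 0.4542 -0.21    0.1888] [3.1404 0.0005 1.5399] [0.8008 0.8834 0.3812] 0.04267586531357693
```

View pics/w9.png

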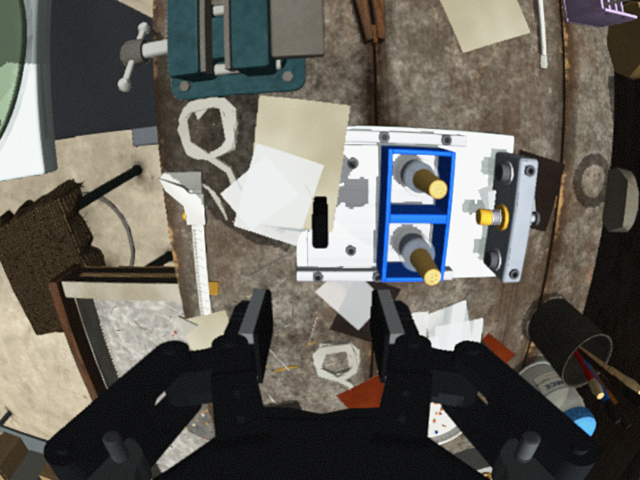

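View pics/s9z.png

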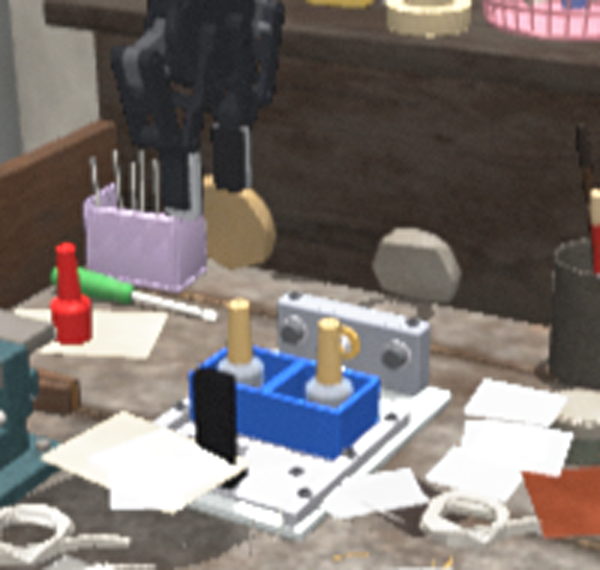

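Run:
```python
from fit import *
c=viewer.camera_info("wrist")
for p in ((313,247),(328,247),(313,198),(327,198)): print("post z.085",ray(c,p,.085),"z.013",ray(c,p,.013))
print("caps",ray(c,(438,188),.092),ray(c,(431,275),.092))
x,e=fitc(c,np.array([(454,150),(443,281),(381,280),(384,147)])); print(x,e.round(1)); print("cells",[x[:2]+R2(x[2])@[.022,s*.029] for s in(1,-1)],"grip",x[:2]+R2(x[2])@[-.058,0])
print("plunger",ray(c,(479,216),.038))
```

```text
post z.085 [ 0.4493 -0.2188  0.085 ] z.013 [ 0.4468 -0.2453  0.013 ]
post z.085 [ 0.4598 -0.2191  0.085 ] z.013 [ 0.4605 -0.2457  0.013 ]
post z.085 [ 0.4505 -0.1836  0.085 ] z.013 [ 0.4484 -0.1997  0.013 ]
post z.085 [ 0.4599 -0.1839  0.085 ] z.013 [ 0.4607 -0.2001  0.013 ]
caps [ 0.5349 -0.1767  0.092 ] [ 0.5341 -0.2407  0.092 ]
[ 0.5106 -0.2095 -0.0167] [-0.1 -0.6 -0.1 -1.4 -0.8  1.6  1.   0.4]
cells [array([ 0.5331, -0.1809]), array([ 0.5321, -0.2389])] grip [ 0.4526 -0.2085]
plunger [ 0.5923 -0.2123  0.038 ]
```

move_arm(
  plan=[
    [0,0.02,1.0,0,0,0],
    [0,0,1.0,0,0,0],
    [0,0,1.0,0,0,0],
    [0,0,1.0,0,0,0],
    [0,0,1.0,0,0,0],
  ],
)

```text
clock: 13.5
position: [0.456, -0.2089, 0.0614]
tool_rot: [-3.141, 0.001, 1.543]
force: [0.2, -0.2, -0.9]
grip_width: 0.0426
```

move_arm(
  plan=[
    [0,0,0.5,0,0,0],
    [0,0,0,0,0,0],
  ],
)

```text
clock: 13.7
position: [0.4549, -0.209, 0.049]
tool_rot: [-3.139, -0.0, 1.542]
force: [0.1, -0.5, 0.1]
grip_width: 0.0424
```

move_arm(
  plan=[
    [0,0,0,0,0,0],
    [0,0,0,0,0,0],
    [0,0,0,0,0,0],
    [0,0,0,0,0,0],
    [0,0,0,0,0,0],
  ],
  claw=1,
  force=50,
)

```text
clock: 14.2
position: [0.4556, -0.2096, 0.0514]
tool_rot: [3.14, 0.0, 1.541]
force: [-1.2, 0.7, 7.7]
grip_width: 0.0117
```

move_arm(
  plan=[
    [0,0,-0.08,0,0,0],
    [0,0.1,0,0,0,0],
    [0,0.2,0,0,0,0],
    [0,0.2,0,0,0,0],
    [0,0.2,0,0,0,0],
  ],
)

```text
clock: 14.7
position: [0.4732, -0.2099, 0.0523]
tool_rot: [-3.142, 0.0, 1.541]
force: [0.3, -0.2, -5.3]
grip_width: 0.0114
```

move_arm(
  plan=[
    [0,0.2,0,0,0,0],
    [0,0.1,0,0,0,0],
    [0,0.1,0,0,0,0],
    [0,0.1,0,0,0,0],
    [0,0,0,0,0,0],
  ],
)

```text
clock: 15.2
position: [0.4847, -0.2103, 0.0522]
tool_rot: [-3.141, -0.0, 1.541]
force: [-4.4, 0.6, -3.3]
grip_width: 0.0112
```

move_arm(
  plan=[
    [0,0.1,0.04,0,0,0],
    [0,0.1,0,0,0,0],
    [0,0.1,0,0,0,0],
    [0,0.1,0,0,0,0],
    [0,0,0,0,0,0],
  ],
)

```text
clock: 15.7
position: [0.494, -0.2107, 0.0514]
tool_rot: [-3.14, -0.001, 1.541]
force: [-9.8, 1.6, 4.7]
grip_width: 0.0111
```

move_arm(
  plan=[
    [0,0.06,0,0,0,0],
    [0,0.06,0,0,0,0],
    [0,0,0,0,0,0],
  ],
)

```text
clock: 16.0
position: [0.4965, -0.2108, 0.0514]
tool_rot: [-3.139, -0.001, 1.54]
force: [-14.6, 2.1, 7.6]
grip_width: 0.0115
```

move_arm(
  plan=[
    [0,0,-0.02,0,0,0],
    [0,0.04,0,0,0,0],
    [0,0.04,0,0,0,0],
    [0,0,0,0,0,0],
  ],
)

```text
clock: 16.4
position: [0.4983, -0.2107, 0.0517]
tool_rot: [-3.139, -0.001, 1.54]
force: [-11.9, 1.2, 1.8]
grip_width: 0.0117
```

Run:
```python
from fit import *
s=bot.observe();print(s['position'],s['force'],s['moment'])
c=viewer.camera_info("wrist");snap("wrist","w10")
cv2.imwrite('pics/w10z.png',cv2.resize(cv2.imread('pics/w10.png')[0:200,240:640],None,fx=2,fy=3,interpolation=cv2.INTER_CUBIC))
snap("scene","s10");cv2.imwrite('pics/s10z.png',cv2.resize(cv2.imread('pics/s10.png')[170:310,250:430],None,fx=4,fy=4,interpolation=cv2.INTER_CUBIC))
```

```text
[ 0.4983 -0.2107  0.0517] [-11.9286   1.245    1.8088] [0.2416 2.4783 0.0177]
```

View pics/w10.png

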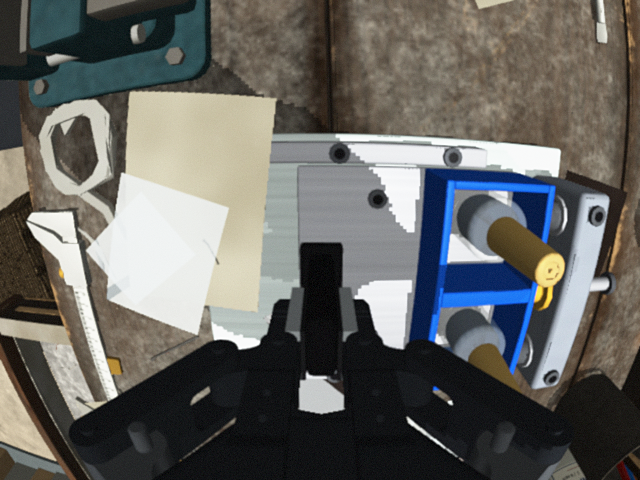

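View pics/s10z.png

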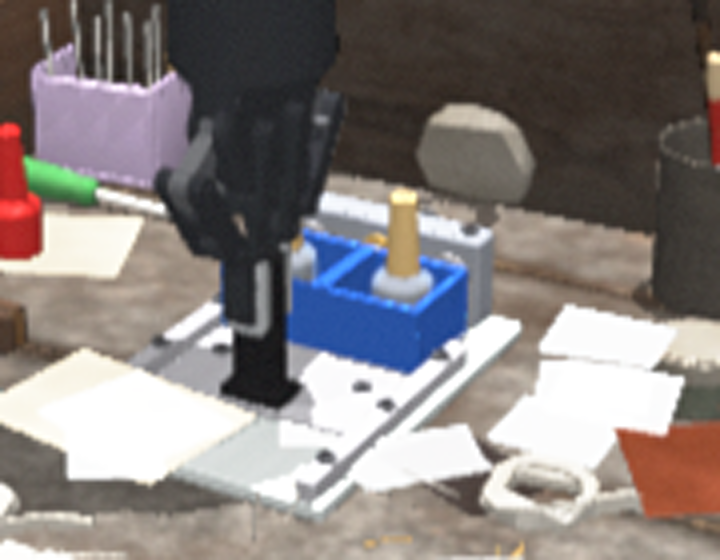

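move_arm(
  plan=[
    [0,0.04,0,0,0,0],
    [0,0.04,0,0,0,0],
    [0,0,0,0,0,0],
  ],
)

```text
clock: 16.8
position: [0.4983, -0.2105, 0.0515]
tool_rot: [-3.135, -0.002, 1.54]
force: [-25.3, 4.9, 13.3]
grip_width: 0.0116
```

move_arm(
  plan=[
    [0,0.04,0,0,0,0],
    [0,0.04,0,0,0,0],
    [0,0,0,0,0,0],
  ],
)

```text
clock: 17.1
position: [0.4984, -0.2104, 0.0514]
tool_rot: [-3.132, -0.003, 1.539]
force: [-39.2, 7.0, 23.8]
grip_width: 0.0113
```

move_arm(
  plan=[
    [0,-0.06,0,0,0,0],
    [0,-0.04,0,0,0,0],
    [0,0,0,0,0,0],
    [0,0,0,0,0,0],
  ],
)

```text
clock: 17.5
position: [0.4984, -0.2104, 0.0515]
tool_rot: [-3.136, -0.002, 1.54]
force: [-21.8, 4.7, 9.0]
grip_width: 0.0112
```

Run:
```python
from fit import *
s=bot.observe();print(s['position'],s['force'],s['moment'],s['grip_width'])
snap("wrist","w11");snap("scene","s11");cv2.imwrite('pics/s11z.png',cv2.resize(cv2.imread('pics/s11.png')[170:310,250:430],None,fx=4,fy=4,interpolation=cv2.INTER_CUBIC))
s=bot.observe();print(s['position'],s['force'],s['clock'])
```

```text
[ 0.4984 -0.2104  0.0515] [-21.8253   4.7066   8.9687] [ 0.6743  4.0182 -0.2029] 0.011155804951681109
[ 0.4984 -0.2104  0.0515] [-22.5965   3.4279   9.3635] 17.6
```

View pics/w11.png

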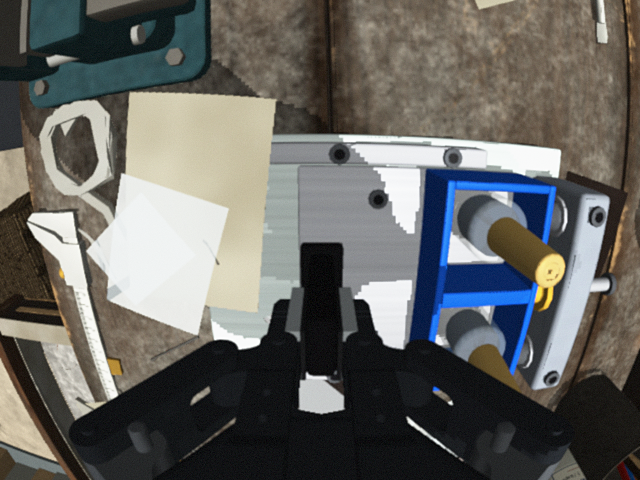

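View pics/s11z.png

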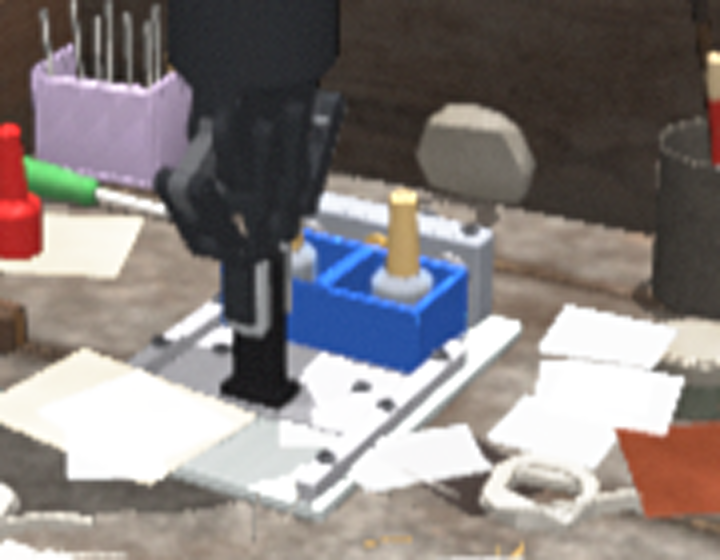

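Run:
```python
from h import *
print(workorder.job_done()); s=bot.observe(); print(s['clock'],s['position'],s['force'],s['grip_width'])
```

```text
the job is handed in; nothing more can be done
None
the job is handed in; nothing more can be done
```

Both grey bottles are upright and released, one in each cell of the carrier. The carrier is pushed home, and the job was handed in at 17.6 s with the gripper still holding the grip.

- **Bottles:** seen from above after release, they stood about 2 to 4 mm from their cell centres. Both were still upright in the last pictures. I grasped and set the second bottle with the hand tilted 20°, to stay clear of a hanging hose whose height I could not measure.
- **Carrier on the stops:** the pushing force rose from about 4 to 10–15 N as the plunger went in, varying with how hard the hand pressed down. It then climbed steeply with no further movement at TCP x = 0.4984. That is about 43 mm of travel, against 46 mm estimated from the images. I did not read the plunger travel directly.
- **Final push:** the push peaked at 39 N, so I backed off to about 22 N at the wrist, roughly 10 N of it on the stops after the spring and friction. The gripper also presses down on the carrier with about 9 N.
- **Camera disagreement:** the fixed cameras and the wrist camera differed by up to 5 mm in y, so I used the wrist camera.
- **Other things on the bench:** I did not touch the bur stand, ring clamp or wax tin, and felt no unexpected contact.

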